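# Tap the tapered arbor home in the turntable drive

## Robot

A 6-joint arm with a two-finger parallel gripper is mounted at the origin on the work surface. World frame = base frame: x ahead of the robot, y to its left, z up, the work surface at z = 0. Lengths are in m, angles in rad, forces in N, time in s.
With the tool pointing down it reaches from about 0.3 to 0.85 m from the base axis. Payload 5.4 kg.
Tool frame: the origin (TCP) lies at the very end of the fingers, on their centre line; the grasp point (between the pads) lies 19 mm behind it (arm.tcp_to_grasp is the distance from the TCP to the grasp point, in m); z points along the fingers, y is the line along which they close (so a half turn about z gives the same grasp; the last joint's range is limited). The gripper opens to 85 mm and grips with 20 to 120 N. Pads are 22 mm wide; open, the fingers measure 114 mm over their backs; the gripper's body (76 mm by 85 mm) begins 54 mm behind the grasp point. The pads swing forward as they close: fully open they stand 13 mm farther back than shut.
Start: joints at [-1.33, 0.158, 1.597, -0, 1.386, -0.21], TCP at [0.25, -0.518, 0.199] pointing down, gripper open.
Joint ranges: [-2.91, 2.91], [-0.94, 2.29], [0.18, 2.7], [-1.29, 4.43], [0.17, 2.64], [-3, 3]. Speed limits (rad/s): [2.57, 2.57, 3.14, 3.14, 3.14, 3.14].

## Interface

Orientations are given as a unit quaternion [w, x, y, z].
In Python, from bench import arm gives the robot as it stands. Calls block until the motion is done:
- arm.move_ptp(position, orientation): joint-space move of the TCP to a pose.
- arm.move_l(position, rotation=None, speed=0.15): straight line of the TCP; rotation=None keeps the orientation; speed is the mean speed in m/s.
- arm.movej(angles): joint-space move.
- arm.command_gripper(opening, f_grip=None): finger opening in m; f_grip is the grip in N (None keeps the last); returns when the fingers have stopped.
- arm.wait(seconds).
- arm.solve_ik(position, orientation): joint angles nearest the present ones, or None.
- arm.get_state(): the state.
- arm.get_image(name): name is "side" or "top" or "wrist"; returns a dict with "frame" (400x640x3 uint8, red, green, blue), "z_map" (400x640 float32, m along the optical axis (not along the pixel's ray), 0 where there is no reading), "fx", "fy", "cx", "cy" (pixels), "k1" (the pictures are not rectified: a ray, as slopes to the right and down, at radius r is drawn at 1 + k1 r^2 times it, then the intrinsics apply), "rvec" (rotation vector, rad) and "tvec" (3), from world to camera coordinates, as OpenCV has them; the wrist camera has in their place "hand_eye" (4x4, takes a point from camera to tool coordinates, whose origin is the TCP and whose axes are the flange's). Camera axes: x right, y down, z forward; pixel columns grow to the right and rows downward; lengths in m; the calibration is good to about 2 mm. A picture is of the moment at which its call begins: read the wrist's pose just before it.
A pose or a line that the arm cannot do raises arm.MotionError and nothing moves.
- arm.hand_in(): hands the job in; it is judged then, once.
The state is a dict: "t": time; "joint_positions": joint angles; "qvel": joint speeds; "effort": joint torques, N m; "tool_pos": TCP position; "tcp_rot": TCP orientation; "contact_force": force on the tool from outside, world axes, zero at the start; "moment": the same for the moment, N m; "opening": finger opening in m; "finger_force": force on a finger pad.
Only numpy, scipy, OpenCV 4.12 (cv2) and the standard library are available. Lean on these libraries where they do the work, as an engineer would, in place of code of your own. Each camera call takes 0.05 s, during which the arm holds its last target. There are 200 camera calls.

## Task

Stand the steel arbor with its taper loosely in the socket of the turntable drive, let go of it, and tap or press it fully home with the white nylon bar, gently, not with the fingers. Stand the bar back upright on the bench, then take the arbor's head and tug it up until the spindle has lifted some 4 mm on its spring, to prove that the taper grips, and let it back down and release it. Do not drop the arbor, and leave the other things on the bench alone.

Things in the scene. Friction and masses are not known exactly. Their poses are not given: they have to be found in the camera images.
- arbor_center (a point): Steel arbor, 98 mm tall, about 0.28 kg, round about its upright z axis; this point is on the axis half-way up. From its tip up: tapered shank 45 mm long (16.5 mm across at the tip, 26 mm at the top), collar 38 mm across and 7 mm thick, then a round head 26 mm across and 46 mm tall to grip. The head's middle is 26 mm above this point, its flat top 49 mm above, the tip 49 mm below.
- arbor_seat (a point): Centre of the underside of the arbor's collar, 4 mm below arbor_center; z along the arbor, up. The arbor is home when this point meets socket_mouth. At the start the collar rests on the stand's top plate.
- stand: Open aluminium stand, 80 x 90 mm and 62 mm high, fixed to the bench; origin at the centre of its underside. The arbor starts upright in it, the shank hanging loosely in a 30 mm hole: lift it by 50 mm to clear the stand.
- drive: Turntable drive, fixed: grey housing 180 x 180 mm, 60 mm high; origin at the centre of its underside. On it lies a white ceramic disc 172 mm across carrying twelve small ash dishes 55 to 81 mm from the axis, whose tops are 79 mm above the bench. In the middle the steel spindle's flat face, 52 mm across, is 76 mm above the bench.
- socket_mouth (a point): Centre of the socket's mouth (28 mm across) in the spindle's upper face; z is its axis, up. Below it four sprung jaws taper like the shank. Set in loosely, the arbor wedges with its collar 6 to 10 mm above the face; from there the resistance grows to 16 to 24 N, until the collar stops dead on the face. A firm 27 to 32 N is surely enough; over 45 N does damage. Once home it holds a pull of 13 N or more.
- spindle (a joint): Upward float of the spindle (m): 0 on its lower stop, 0.006 on its upper stop. It rises with the socket and the arbor in it, against a spring: about 9 N of pull (arbor's weight included) begins to lift it, about 11 N brings it to the upper stop. In the tug raise it at least 3 mm, best 4 to 5 mm; pulling on beyond the upper stop draws the arbor out.
- bar_center (a point): White nylon tapping bar, a plain round cylinder 30 mm across and 110 mm tall, 0.1 kg, standing upright on the bench. This point is on its axis half-way up (55 mm above its foot). Grip it above the middle and press its foot on the arbor's head.
- bar_foot (a point): Centre of the tapping bar's foot, its lower end face; z up along the bar.
- crucible_rim (a point): Bystander: white ceramic cup 44 mm across and 40 mm tall; the point is the centre of its rim. Leave it alone.
- jar: Bystander: amber jar with black cap, 60 mm across and 85 mm tall; origin at the centre of its underside. Leave it alone.

How it is judged:
By the outcome, as a careful person would: the job done as asked, in the order asked, and still so for the second after the job is handed in, with the robot touching nothing.
It also fails if it takes over 72 s, if anything falls off the work surface, if the arm or the gripper's body presses on something with over 40 N, if the wrist force passes 120 N, or if a joint passes its speed limit or range.

## Working session

There is one attempt and no reset: what is moved stays moved. The work goes in short steps, each a Python script; the robot and the scene stay as the last script left them, time stands still between calls to the robot, and variables do not carry over. Pictures are saved under pics/ and viewed, at most 10 in all, crops included, and the job is handed in when it is done.

```bash
ls; mkdir -p pics
cat > h.py <<'E'
import numpy as np, cv2, pickle
from scipy.spatial.transform import Rotation as R
from bench import arm
def snap(name,tag):
    s=arm.get_state(); im=arm.get_image(name); im['st']=s
    cv2.imwrite(f'pics/{tag}.png',im['frame'][:,:,::-1]); pickle.dump(im,open(f'pics/{tag}.pkl','wb')); return im
def load(tag): return pickle.load(open(f'pics/{tag}.pkl','rb'))
def pose(im):
    """camera to world R,t"""
    if 'hand_eye' in im:
        s=im['st'];q=s['tcp_rot'];Rt=R.from_quat([q[1],q[2],q[3],q[0]]).as_matrix();H=np.array(im['hand_eye'])
        return Rt@H[:3,:3], Rt@H[:3,3]+np.array(s['tool_pos'])
    Rc=cv2.Rodrigues(np.array(im['rvec'],float))[0]
    return Rc.T, -Rc.T@np.array(im['tvec'],float).ravel()
def rays(im,uv):
    K=np.array([[im['fx'],0,im['cx']],[0,im['fy'],im['cy']],[0,0,1.]])
    p=cv2.undistortPoints(np.array(uv,float).reshape(-1,1,2),K,np.array([im['k1'],0,0,0.]))[:,0]
    return np.c_[p,np.ones(len(p))]
def at_z(im,uv,z):
    Rm,t=pose(im); d=rays(im,uv)@Rm.T
    return t+d*((z-t[2])/d[:,2])[:,None]
def cloud(im):
    v,u=np.mgrid[0:400,0:640]; d=rays(im,np.c_[u.ravel(),v.ravel()]); Rm,t=pose(im)
    return ((d*im['z_map'].reshape(-1,1))@Rm.T+t).reshape(400,640,3)
E
python3 - <<'E'
from h import *
for n in('top','side'):
    im=snap(n,n+'0'); Rm,t=pose(im); print(n,t,Rm[:,2],im['fx'],im['k1'])
s=arm.get_state(); print(s['tool_pos'],s['tcp_rot'],s['contact_force'])
E
```

```text
pics
top [ 0.47754669 -0.00655415  0.94458949] [ 0.09459202  0.02031011 -0.99530892] 362.3204710574264 -0.029521658417015168
side [0.22219461 0.71680508 0.78673633] [ 0.32925521 -0.65849063 -0.67674301] 392.5265456559376 -0.07002457586980916
[ 0.25032121 -0.51699127  0.1985018 ] [-8.49262874e-04  9.74714081e-01  2.23454110e-01 -3.01189516e-05] [ 0.50229698 -0.7117912   0.99049905]
```

View pics/top0.png

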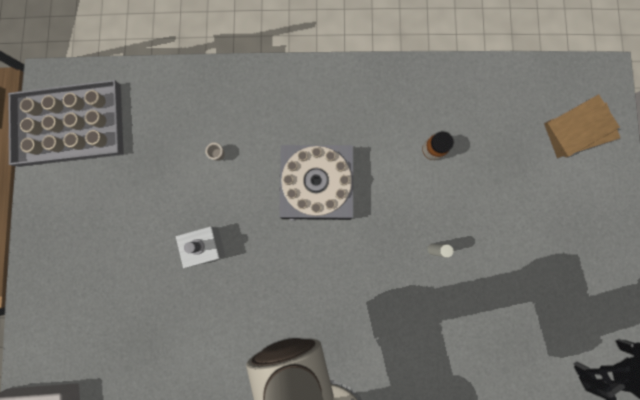

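View pics/side0.png

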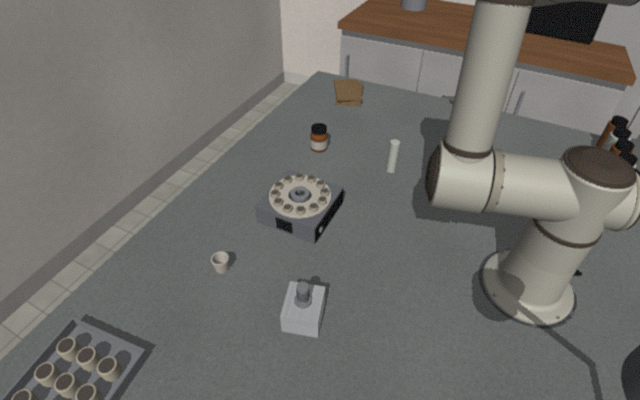

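The top view shows the arbor in its stand near (195,246), the socket near (316,181), the bar top near (447,251), the jar at (440,145) and the crucible at (213,151). Next, enlarged crops.

Run:
```python
from h import *
f=cv2.imread('pics/top0.png')
c=[cv2.resize(f[y-25:y+25,x-25:x+25],(400,400),interpolation=cv2.INTER_CUBIC) for x,y in((195,246),(316,181))]
cv2.imwrite('pics/c1.png',np.hstack(c))
im=load('top0')
g=f.astype(int).min(2)[230:270,425:465]
m=g>170; v,u=np.nonzero(m); print('bar px',u.mean()+425,v.mean()+230,m.sum())
print(at_z(im,[(u.mean()+425,v.mean()+230)],.11))
C=cloud(im)
for n,(u,v) in dict(arb=(195,246),sock=(316,181),bar=(447,251),house=(285,150)).items(): print(n,C[v,u])
print(at_z(im,[(195,246)],.115),at_z(im,[(316,181)],.076))
for z,box in((.079,(270,360,135,230)),):
    a=C[box[2]:box[3],box[0]:box[1]]; k=(a[...,2]>.068)&(a[...,2]<.09); p=a[k][:,:2]; print('disc',(p.min(0)+p.max(0))/2,p.max(0)-p.min(0))
for box,lo,hi,n in(((165,230,215,280),.1,.13,'head'),((165,230,215,280),.055,.066,'plate'),((425,465,230,270),.1,.12,'bar')):
    a=C[box[2]:box[3],box[0]:box[1]]; k=(a[...,2]>lo)&(a[...,2]<hi); p=a[k]; print(n,k.sum(),p.mean(0),np.ptp(p,0), cv2.minAreaRect(p[:,:2].astype(np.float32)*1000))
```

```text
bar px 446.1862745098039 250.86274509803923 102
[[ 0.44110154 -0.27963684  0.11      ]]
arb [0.45272164 0.29665177 0.11054248]
sock [0.61662831 0.01934441 0.01911186]
bar [ 0.44084564 -0.28102384  0.1113875 ]
house [0.68846992 0.0952289  0.06187803]
[[0.45285431 0.2950313  0.115     ]] [[0.60807911 0.01775245 0.076     ]]
disc [0.61243995 0.01933537] [0.16815197 0.16890842]
head 118 [0.4504704  0.30722245 0.11348242] [0.02299684 0.02531483 0.01801941] ((450.4910888671875, 308.807861328125), (25.333513259887695, 22.97420883178711), 89.84903717041016)
plate 980 [0.44923116 0.30719197 0.06183047] [0.09982164 0.10639485 0.01032982] ((449.43658447265625, 309.6348571777344), (80.41636657714844, 92.39741516113281), 15.63350772857666)
bar 148 [ 0.44195253 -0.27962566  0.10945604] [0.02946575 0.02968042 0.01477833] ((441.8270263671875, -280.2001037597656), (28.685298919677734, 28.039400100708008), 29.98992156982422)
```

View pics/c1.png

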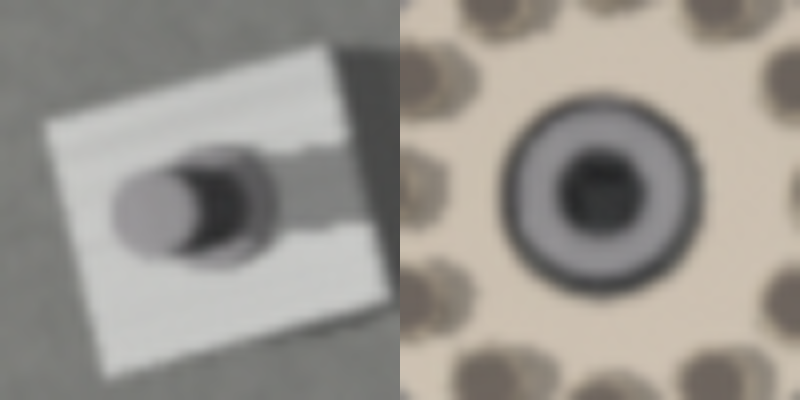

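The crops put the arbor's head top at about (189.5,247.6) and the spindle face centre at about (316.2,180.4). I'll refine with wrist views while passing over the bar, the socket and the arbor.

```bash
cat >> h.py <<'E'
Q=[0,np.sqrt(.5),np.sqrt(.5),0]
RQ=R.from_quat([Q[1],Q[2],Q[3],Q[0]]).as_matrix()
E
python3 - <<'E'
from h import *
top=load('top0')
P=dict(bar=at_z(top,[(446.2,250.9)],.11)[0],sock=at_z(top,[(315.8,180)],.076)[0],arb=at_z(top,[(189.1,247.2)],.115)[0])
print(P)
H=np.array(arm.get_image('wrist')['hand_eye']); print(H.round(3))
off=RQ@H[:3,3]; print(off, RQ@H[:3,2])
zax=RQ@H[:3,2]
for n,p in P.items():
    d=.26; cam=p-zax*d; tcp=cam-off; print(n,tcp)
    tcp[2]=max(tcp[2],.2)
    arm.move_ptp(tcp,Q); arm.wait(.3); im=snap('wrist','w_'+n)
    s=im['st'];print(s['t'],s['tool_pos'],s['tcp_rot'],np.round(s['joint_positions'],2))
cv2.imwrite('pics/w3.png',np.hstack([cv2.resize(cv2.imread(f'pics/w_{n}.png')[:,120:520],(266,266)) for n in P]))
E
```

```text
{'bar': array([ 0.44101722, -0.27966543,  0.11      ]), 'sock': array([0.61052779, 0.01823496, 0.076     ]), 'arb': array([0.45009098, 0.30871515, 0.115     ])}
[[ 0.001 -0.961 -0.276  0.07 ]
 [ 1.     0.001 -0.     0.   ]
 [ 0.    -0.276  0.961 -0.175]
 [ 0.     0.     0.     1.   ]]
[0.00028286 0.0696907  0.1751367 ] [-2.40398195e-04 -2.76086363e-01 -9.61132802e-01]
bar [ 0.44079686 -0.27757368  0.18475783]
1.625 [ 0.44048088 -0.2782534   0.19996641] [-3.30804194e-05  7.07619280e-01  7.06593909e-01 -2.84572465e-05] [-0.8   0.02  1.75 -0.    1.38 -0.79]
sock [0.61030743 0.02032671 0.15075783]
3.2667 [0.61027073 0.01946844 0.20008028] [ 6.21426754e-05  7.07571592e-01  7.06641662e-01 -3.82974906e-06] [-0.17  0.25  1.49 -0.    1.4  -0.16]
arb [0.44987063 0.31080691 0.18975783]
4.875 [0.45036916 0.31025305 0.19994804] [ 1.40904989e-05  7.07537368e-01  7.06675931e-01 -3.38592422e-05] [ 0.38  0.09  1.68 -0.    1.38  0.38]
```

View pics/w3.png

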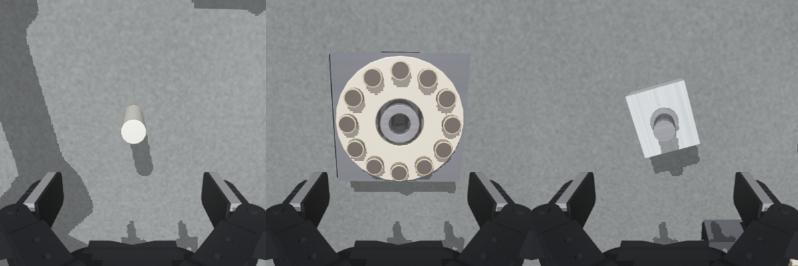

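The wrist views show the bar top near (320,197), the spindle near (320,184) and the arbor head near (320,195) in full-frame pixels. I'll enlarge them for exact centres.

Run:
```python
from h import *
cv2.imwrite('pics/c2.png',np.hstack([cv2.resize(cv2.imread(f'pics/w_{n}.png')[v-33:v+33,u-33:u+33],(264,264),interpolation=cv2.INTER_CUBIC) for n,u,v in(('bar',320,197),('sock',321,183),('arb',319,190))]))
for n,z in(('bar',.11),('sock',.076),('arb',.115)):
    im=load('w_'+n); C=cloud(im); p=C[120:280,240:400].reshape(-1,3)
    k=(abs(p[:,2]-z)<.006)
    if n=='sock': p=p[k&(np.hypot(*(p[:,:2]-[.6105,.018]).T)<.09)]; 
    else: p=p[k]
    print(n,len(p),np.median(p,0),(p.max(0)+p.min(0))/2,np.ptp(p,0))
```

```text
bar 1137 [ 0.44116829 -0.28055055  0.11055004] [ 0.44155633 -0.2812552   0.10835906] [0.02879505 0.02914245 0.00854233]
sock 8191 [0.610152   0.00930856 0.07929395] [0.61099565 0.00450528 0.07599172] [0.14041096 0.13836456 0.0119819 ]
arb 896 [0.44955245 0.30980488 0.11559725] [0.44994077 0.30906575 0.11329846] [0.02507054 0.02557041 0.00834924]
```

View pics/c2.png

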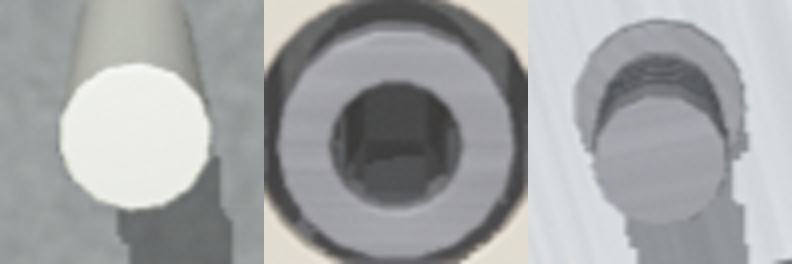

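Crop centres in wrist pixels: bar (320.4,197.9), socket mouth (320.7,185.9), arbor head top (318.6,196.4).

Run:
```python
from h import *
for n,uv,z in(('bar',(320.4,197.9),.11),('sock',(320.7,185.9),.076),('arb',(318.6,196.4),.115)):
    print(n,at_z(load('w_'+n),[uv],z)[0])
```

```text
bar [ 0.44147801 -0.28163824  0.11      ]
sock [0.61162965 0.01747214 0.076     ]
arb [0.44999401 0.30941871 0.115     ]
```

```bash
cat >> h.py <<'E'
def st(l='',n=5):
    a=[]
    for _ in range(n):
        s=arm.get_state(); a.append(s['contact_force']); arm.wait(.02)
    f=np.mean(a,0); print(l,'t%.2f'%s['t'],'p',np.round(s['tool_pos'],4),'F',np.round(f,2),'open %.4f ff'%s['opening'],np.round(s['finger_force'],1)); return f
E
python3 - <<'E'
from h import *
A=np.array([.4500,.3091]);S=np.array([.6111,.0178])
st('start')
arm.move_l([*A,.2],speed=.1)
arm.move_l([*A,.078],speed=.12); st('down')
arm.command_gripper(0.0,60); st('grip')
arm.move_l([*A,.090],speed=.05); st('12mm')
arm.move_l([*A,.17],speed=.12); st('up')
if arm.get_state()['opening']>.02:
    arm.move_l([*S,.17],speed=.2); arm.wait(.3); st('over'); snap('side','side1'); snap('wrist','w1')
    f=cv2.imread('pics/side1.png')[120:270,200:400]
    cv2.imwrite('pics/c3.png',cv2.resize(f,(800,600),interpolation=cv2.INTER_CUBIC))
E
```

```text
start t4.99 p [0.4501 0.3105 0.2   ] F [ 0.11 -0.03  0.01] open 0.0854 ff 0.0
down t6.49 p [0.4508 0.3095 0.0791] F [ 0.3   0.05 -0.11] open 0.0855 ff 0.0
grip t7.19 p [0.4504 0.3092 0.0785] F [ 0.27 -0.77  3.19] open 0.0222 ff 58.7
12mm t7.67 p [0.4497 0.309  0.0897] F [-0.46 -0.01 -2.21] open 0.0216 ff 58.9
up t8.57 p [0.4491 0.3087 0.1686] F [-0.04 -0.1  -2.63] open 0.0220 ff 58.9
over t10.77 p [0.611 0.018 0.17 ] F [ 0.26 -0.34 -2.81] open 0.0221 ff 58.9
```

View pics/c3.png

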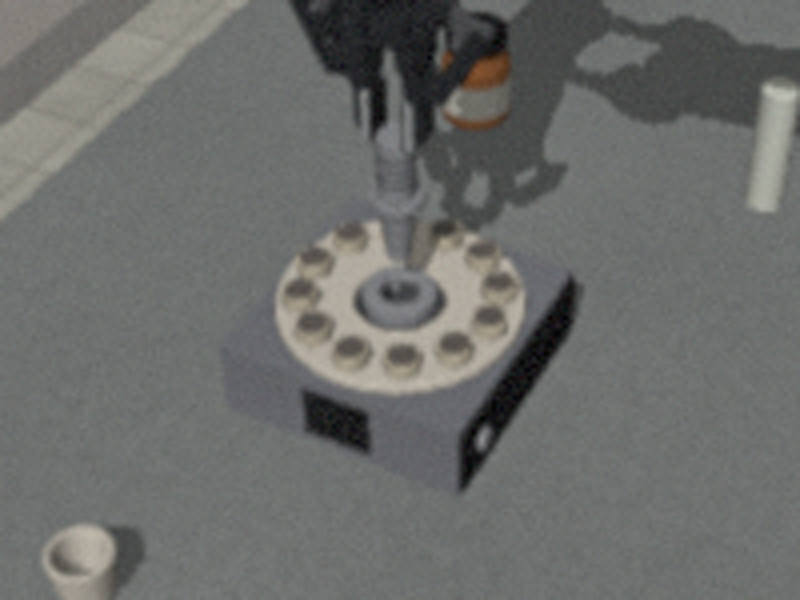

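The side view shows the arbor hanging upright in the fingers over the socket mouth, the tip at about (403,265) and the mouth at (400,293) in the crop, which fits the height difference. I'll lower it gently until the weight is carried.

Run:
```python
from h import *
S=np.array([.6111,.0178])
arm.move_l([*S,.125],speed=.06); f0=st('hover')
z=.125
while z>.099:
    z-=.0015 if z<.108 else .003
    arm.move_l([*S,z],speed=.02); f=st('%.4f'%z,4)
    if f[2]-f0[2]>1.5 or np.hypot(*(f-f0)[:2])>3: break
```

```text
hover t11.85 p [0.6116 0.0177 0.1257] F [-0.03 -0.23 -1.96] open 0.0219 ff 58.9
0.1220 t12.22 p [0.611  0.0178 0.1219] F [-0.37 -0.07 -2.62] open 0.0214 ff 58.9
0.1190 t12.58 p [0.611  0.0178 0.1188] F [-0.01  0.09 -2.46] open 0.0217 ff 58.9
0.1160 t12.95 p [0.611  0.0178 0.1159] F [ 0.01 -0.17 -2.2 ] open 0.0217 ff 58.9
0.1130 t13.32 p [0.611  0.0178 0.1129] F [-0.08 -0.14 -2.68] open 0.0220 ff 58.9
0.1100 t13.68 p [0.6111 0.0178 0.1099] F [ 0.71  0.33 -2.95] open 0.0220 ff 58.9
0.1070 t14.05 p [0.6112 0.0178 0.1069] F [ 0.45 -0.44 -2.59] open 0.0216 ff 58.9
0.1055 t14.37 p [0.6112 0.0178 0.1055] F [ 1.09  0.02 -2.89] open 0.0220 ff 58.9
0.1040 t14.68 p [0.6113 0.0178 0.1041] F [ 0.9  -0.6  -1.87] open 0.0216 ff 59.0
0.1025 t15.00 p [0.6114 0.0177 0.1028] F [ 1.37 -0.46  0.21] open 0.0216 ff 59.4
```

Run:
```python
from h import *
S=np.array([.6121,.0176]); z=.1025
arm.move_l([*S,z],speed=.02); f=st('shift',6)
for _ in range(3):
    if f[2]>1: break
    z-=.0007; arm.move_l([*S,z],speed=.02); f=st('%.4f'%z,6)
p=arm.get_state()['tool_pos']
arm.command_gripper(.05,60); arm.wait(.3); st('rel',6)
arm.move_l([*S,.16],speed=.1); arm.wait(.1)
# camera standoff as before
arm.move_l([*S,.2],speed=.1); arm.wait(.2)
snap('wrist','w2'); snap('side','side2'); st()
a=cv2.resize(cv2.imread('pics/w2.png')[110:260,220:420],(400,300)); b=cv2.resize(cv2.imread('pics/side2.png')[145:245,245:378],(400,300),interpolation=cv2.INTER_CUBIC)
cv2.imwrite('pics/c4.png',np.hstack([a,b]))
C=cloud(load('w2'))[110:260,220:420].reshape(-1,3); k=(C[:,2]>.11); p=C[k]; k2=p[:,2]>np.percentile(p[:,2],60)-.003
print(len(p),np.median(p[:,2]),np.percentile(p[:,2],[50,70,90,98]),np.median(p[k2],0))
```

```text
shift t15.35 p [0.612  0.0176 0.1026] F [-0.89 -0.    2.71] open 0.0216 ff 59.6
rel t16.13 p [0.6121 0.0176 0.1025] F [-0.07 -0.28 -0.01] open 0.0497 ff 0.0
 t17.89 p [0.6119 0.0177 0.1995] F [ 0.3  -0.23  0.04] open 0.0497 ff 0.0
1951 0.1401004618985802 [0.14010046 0.23775111 0.24808598 0.37408683] [0.61206384 0.02385655 0.14036125]
```

View pics/c4.png

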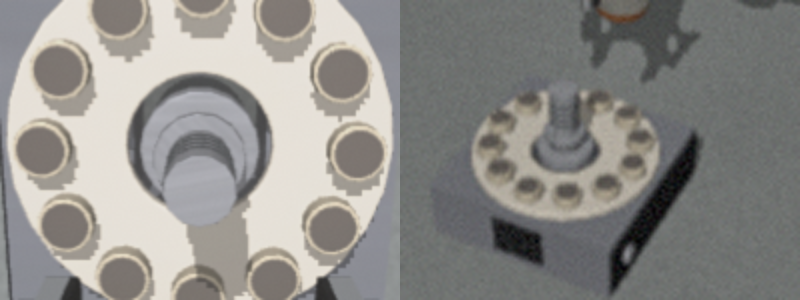

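The arbor stands upright in the socket, with its head top at about (320,205) in the full wrist frame and at z ≈ 0.140, so the collar is about 10 mm above the face. Now the bar.

Run:
```python
from h import *
print('head',at_z(load('w2'),[(319.8,204.8)],.139)[0])
B=np.array([.4413,-.2807])
arm.move_ptp([*B,.16],Q); arm.command_gripper(.085,60)
arm.move_l([*B,.057],speed=.1); arm.wait(.1); st('down')
arm.command_gripper(0,110); st('grip')
s=arm.get_state(); print(s['tool_pos'])
arm.move_l([*B,.07],speed=.05); st('lift')
arm.move_l([*B,.235],speed=.15); st('up')
```

```text
head [0.61193678 0.01762448 0.139     ]
down t21.00 p [ 0.4417 -0.2811  0.0577] F [-0.17  0.05  0.01] open 0.0852 ff 0.0
grip t21.66 p [ 0.4417 -0.2811  0.0575] F [-0.03  0.18  4.04] open 0.0267 ff 108.8
[ 0.44168876 -0.28112019  0.0575138 ]
lift t22.15 p [ 0.4411 -0.2805  0.0698] F [-0.11  0.14 -1.01] open 0.0266 ff 108.4
up t23.48 p [ 0.4408 -0.2802  0.2337] F [ 0.11  0.29 -1.86] open 0.0266 ff 108.4
```

Run:
```python
from h import *
S=np.array([.6118,.0177])
arm.move_l([*S,.235],speed=.2); arm.move_l([*S,.203],speed=.08); arm.wait(.2); f0=st('above')
z=.203; f=f0; hit=0
while z>.178:
    z-=.001 if f[2]-f0[2]<10 and z>.19 else .0004
    arm.move_l([*S,z],speed=.02)
    f=np.mean([(arm.get_state()['contact_force'],arm.wait(.015))[0] for _ in range(3)],0)
    p=arm.get_state()['tool_pos'];d=f-f0; print('%.4f'%z,np.round(p,4),np.round(d,1))
    if d[2]>27.5: break
    if np.hypot(d[0],d[1])>8: print('side');break
arm.wait(.2); st('hold')
```

```text
above t26.18 p [0.6122 0.0177 0.2036] F [-0.12  0.31 -1.13] open 0.0266 ff 108.4
0.2020 [0.6118 0.0177 0.202 ] [-0.  -0.9 -0. ]
0.2010 [0.6117 0.0177 0.2009] [ 0.5 -0.4 -0.3]
0.2000 [0.6118 0.0177 0.1999] [ 0.2 -0.4 -0.5]
0.1990 [0.6118 0.0177 0.1989] [ 0.3 -0.1  0.3]
0.1980 [0.6118 0.0177 0.198 ] [-0.4 -0.1  0.3]
0.1970 [0.6118 0.0177 0.197 ] [ 0.1 -0.4 -0.3]
0.1960 [0.6119 0.0176 0.1963] [-0.2 -0.5  1.9]
0.1950 [0.612  0.0176 0.1955] [-0.1 -0.5  4.3]
0.1940 [0.6121 0.0176 0.1945] [-0.6 -0.3  6.9]
0.1930 [0.6121 0.0176 0.1937] [-0.7 -0.2  6.9]
0.1920 [0.6123 0.0176 0.1931] [-1.1 -0.5  8.1]
0.1910 [0.6124 0.0175 0.1925] [-1.7 -0.4  9.1]
0.1900 [0.6125 0.0175 0.1919] [-2.4 -0.8 11.5]
0.1896 [0.6126 0.0175 0.1917] [-2.7 -0.8 12.3]
0.1892 [0.6126 0.0175 0.1916] [-2.3 -0.6 13. ]
0.1888 [0.6127 0.0175 0.1914] [-3.1 -1.1 13.7]
0.1884 [0.6128 0.0175 0.1911] [-2.7 -0.3 14. ]
0.1880 [0.6128 0.0175 0.1909] [-3.1 -0.3 14.7]
0.1876 [0.6129 0.0175 0.1906] [-2.7 -0.4 15.2]
0.1872 [0.6129 0.0174 0.1904] [-2.6 -0.1 16.2]
0.1868 [0.613  0.0174 0.1902] [-2.4 -0.3 16. ]
0.1864 [0.613  0.0174 0.1899] [-
[... 193 characters left out ...]
0.3 19.3]
0.1844 [0.6133 0.0173 0.1888] [-4.2 -0.4 20.2]
0.1840 [0.6134 0.0174 0.1885] [-4.  -0.4 20.9]
0.1836 [0.6134 0.0173 0.1883] [-4.8  0.1 21.1]
0.1832 [0.6135 0.0173 0.188 ] [-4.8 -0.7 22.1]
0.1828 [0.6135 0.0173 0.1878] [-4.7 -0.  22.2]
0.1824 [0.6136 0.0173 0.1876] [-5.4 -0.4 23.1]
0.1820 [0.6136 0.0173 0.1873] [-5.2 -0.1 23.9]
0.1816 [0.6137 0.0173 0.1871] [-5.6 -0.  23.8]
0.1812 [0.6137 0.0173 0.1869] [-5.6 -0.3 24.5]
0.1808 [0.6138 0.0172 0.1866] [-5.5 -0.8 24.9]
0.1804 [0.6139 0.0172 0.1864] [-5.9 -0.3 25.8]
0.1800 [0.6139 0.0172 0.1864] [-6.7  0.2 27.2]
0.1796 [0.614  0.0172 0.1864] [-6.8 -0.3 28.6]
hold t38.17 p [0.614  0.0172 0.1864] F [-6.8   0.12 27.42] open 0.0266 ff 111.8
```

Run:
```python
from h import *
S=np.array([.6118,.0177]);B=np.array([.4413,-.2807])
arm.move_l([*S,.179],speed=.02); arm.wait(.1); st('press')
arm.move_l([*S,.2],speed=.06); arm.move_l([*S,.235],speed=.15)
arm.move_l([*B,.235],speed=.25); arm.move_l([*B,.062],speed=.12); arm.wait(.15); f0=st('low')
z=.062
while z>.052:
    z-=.001; arm.move_l([*B,z],speed=.03); f=st('%.4f'%z,2)
    if f[2]-f0[2]>2.5: break
arm.command_gripper(.085,60); st('rel')
arm.move_l([*B,.17],speed=.15); snap('side','side3')
S=np.array([.6118,.0177])
arm.move_ptp([*S,.2],Q); arm.wait(.1); snap('wrist','w3'); st()
C=cloud(load('w3'))
uv=[(v,u) for v in range(198,208,3) for u in (314,320,326)]; print(np.round([C[v,u] for v,u in uv],4).mean(0))
a=cv2.resize(cv2.imread('pics/w3.png')[110:260,220:420],(400,300)); b=cv2.resize(cv2.imread('pics/side3.png')[115:265,230:430],(400,300),interpolation=cv2.INTER_CUBIC)
cv2.imwrite('pics/c5.png',np.hstack([a,b]))
```

```text
press t38.60 p [0.6141 0.0172 0.1863] F [-7.55  0.36 30.01] open 0.0267 ff 112.1
low t42.83 p [ 0.4415 -0.2809  0.0625] F [ 0.02 -0.02 -1.81] open 0.0268 ff 108.5
0.0610 t43.12 p [ 0.4412 -0.2806  0.0609] F [-0.09 -0.17 -0.96] open 0.0271 ff 108.5
0.0600 t43.40 p [ 0.4413 -0.2807  0.0599] F [-0.33 -0.06 -1.77] open 0.0264 ff 108.5
0.0590 t43.68 p [ 0.4413 -0.2806  0.0589] F [-0.48  0.41 -1.2 ] open 0.0264 ff 108.5
0.0580 t43.97 p [ 0.4412 -0.2806  0.0579] F [-0.05  0.18 -0.86] open 0.0265 ff 108.5
0.0570 t44.25 p [ 0.4415 -0.281   0.0575] F [-0.76  0.64  3.02] open 0.0269 ff 109.4
rel t44.93 p [ 0.4413 -0.2807  0.057 ] F [0.03 0.32 0.47] open 0.0852 ff 0.0
 t47.42 p [0.6117 0.0166 0.2   ] F [-0.28  0.11  0.48] open 0.0850 ff 0.0
[0.6122     0.0149     0.12984167]
```

View pics/c5.png

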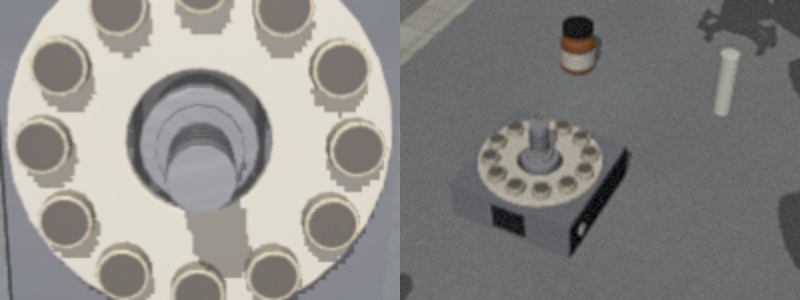

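Collar is home (head top measured at 0.1298 against the expected 0.129), and the bar stands upright at about (725,80) in the picture. Now the tug.

Run:
```python
from h import *
S=np.array([.6119,.0177])
arm.command_gripper(.055,60)
arm.move_l([*S,.14],speed=.15); arm.move_l([*S,.093],speed=.08); arm.wait(.1); f0=st('down')
arm.command_gripper(0,70); arm.wait(.1); st('grip')
z0=arm.get_state()['tool_pos'][2]; z=z0; n=0
while n<26:
    n+=1; 
    p=arm.get_state()['tool_pos'][2]-z0
    z+=.0007 if p<.0028 else .0004
    arm.move_l([*S,z],speed=.03)
    arm.wait(.03)
    a=[arm.get_state() for _ in range(1)]; arm.wait(.02); a.append(arm.get_state())
    r=np.mean([q['tool_pos'][2] for q in a])-z0; F=np.mean([q['contact_force'] for q in a],0)-f0
    print('%.4f rise %.2f mm'%(z,r*1e3),np.round(F,1))
    if r>.0043 or F[2]<-12.3: break
arm.wait(.3); st('hold'); print('rise',(arm.get_state()['tool_pos'][2]-z0)*1e3)
```

```text
down t49.29 p [0.6125 0.0176 0.0938] F [-0.12 -0.01 -0.14] open 0.0547 ff 0.0
grip t49.91 p [0.6124 0.0176 0.0938] F [-0.76  0.21  5.69] open 0.0208 ff 68.6
0.0945 rise 0.19 mm [ 3.3 -0.6 -2.2]
0.0952 rise 0.41 mm [ 5.1 -0.3 -8.7]
0.0959 rise 1.24 mm [ 5.4 -0.5 -8.8]
0.0966 rise 2.18 mm [ 4.7  0.  -8.2]
0.0973 rise 3.19 mm [ 3.9  0.  -9.1]
0.0977 rise 3.72 mm [ 3.9 -1.1 -9.8]
0.0981 rise 4.18 mm [ 3.9 -0.  -9.5]
0.0985 rise 4.61 mm [ 3.3 -0.5 -9.2]
hold t52.69 p [0.6118 0.0177 0.0984] F [ 2.88 -0.42 -9.77] open 0.0210 ff 68.9
rise 4.641770511457671
```

Run:
```python
from h import *
p=arm.get_state()['tool_pos']; S=np.array([.6119,.0177])
z=.0985
for z in (.0965,.0950,.0943,.0938,.0934,.0930):
    arm.move_l([*S,z],speed=.02); f=st('%.4f'%z,3)
    if f[2]>1: break
arm.command_gripper(.055,60); arm.wait(.2); st('rel')
arm.move_l([*S,.14],speed=.08); arm.move_l([*S,.2],speed=.15); arm.wait(.2); snap('wrist','w4'); snap('top','top4')
C=cloud(load('w4')); print(np.mean([C[v,u] for v in range(198,208,3) for u in (314,320,326)],0)); st()
a=cv2.resize(cv2.imread('pics/w4.png')[110:260,220:420],(400,300)); b=cv2.resize(cv2.imread('pics/top4.png')[100:290,170:470],(400,253))
b=np.vstack([b,np.zeros((47,400,3),np.uint8)]); cv2.imwrite('pics/c6.png',np.hstack([a,b]))
```

```text
0.0965 t52.99 p [0.6119 0.0177 0.0964] F [ 2.4   0.09 -8.83] open 0.0209 ff 69.0
0.0950 t53.29 p [0.6119 0.0177 0.095 ] F [ 2.35 -0.17 -9.03] open 0.0208 ff 69.1
0.0943 t53.59 p [0.6119 0.0177 0.0943] F [ 2.54 -0.02 -8.69] open 0.0205 ff 69.1
0.0938 t53.89 p [0.612  0.0177 0.0941] F [ 0.91 -0.2  -5.66] open 0.0213 ff 69.5
0.0934 t54.19 p [0.6121 0.0176 0.094 ] F [-0.02  0.27 -2.32] open 0.0207 ff 70.2
0.0930 t54.49 p [0.6123 0.0176 0.0939] F [-1.39  0.33  2.94] open 0.0209 ff 71.0
rel t55.20 p [0.6119 0.0177 0.093 ] F [ 0.27 -0.1   0.32] open 0.0552 ff 0.0
[0.61138931 0.01699654 0.12979589]
 t56.87 p [0.6115 0.0177 0.1992] F [-0.08  0.04  0.23] open 0.0551 ff 0.0
```

View pics/c6.png

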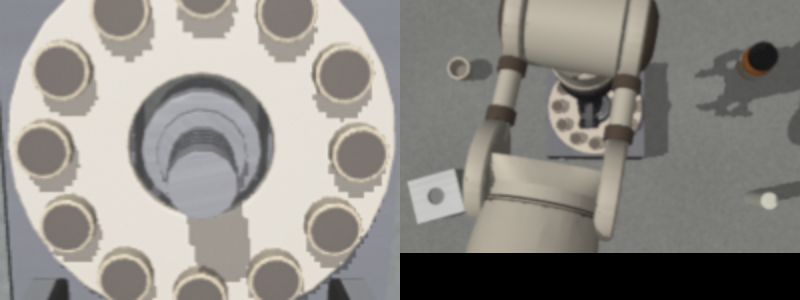

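The arbor is home (head top at 0.1298, the same as before the tug). The bar stands at (768,200) in the picture, and the crucible and jar are where they were.

```bash
python3 -c "
from bench import arm
print(arm.hand_in())"
```

```text
the job is handed in; nothing more can be done
None
```

The job is done and handed in at about 57 s: the arbor was pressed home with the nylon bar at about 30 N and the bar stood back upright, then a tug of about 9.8 N lifted the spindle 4 to 4.6 mm with the taper holding, and the arbor was let back down and released.

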